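# Start the crank screw of a ring clamp

### The arm

A 6-joint arm with a two-finger parallel gripper is mounted at the origin on the work surface. World frame = base frame: x ahead of the robot, y to its left, z up, the work surface at z = 0. Lengths are in m, angles in rad, forces in N, time in s.
With the tool pointing down it reaches from about 0.275 to 0.75 m from the base axis. Payload 10.2 kg.
Tool frame: the origin (TCP) lies at the very end of the fingers, on their centre line; the grasp point (between the pads) lies 19 mm behind it; x points along the fingers, y is the direction in which the jaws open and shut, and the axes are right-handed (so a half turn about x gives the same grasp; the last joint's range is limited). The gripper opens to 85 mm and grips with 20 to 120 N. Pads are 22 mm wide; open, the fingers measure 114 mm over their backs; the gripper's body (76 mm by 85 mm) begins 54 mm behind the grasp point. The pads swing forward as they close: fully open they stand 13 mm farther back than shut.
Start: joints at [0.958, 0.313, 1.498, -0, 1.331, -0.223], TCP at [0.2, 0.486, 0.231] pointing down, gripper open.
Joint ranges: [-2.94, 2.94], [-0.97, 2.17], [0.19, 2.56], [-1.23, 4.37], [0.02, 3.11], [-2.88, 2.88]. Speed limits (rad/s): [2.39, 2.39, 3.01, 3.14, 3.14, 3.14].

### API

Orientations are given as [roll, pitch, yaw] about the fixed x, y, z axes, in that order (R = Rz(yaw) Ry(pitch) Rx(roll)).
In Python, from cell import readout, optics, job gives the robot as it stands.
- The arm moves only by the tool move_arm, never from a script. Its argument "motion" is a list that holds one entry, the list of rows, each a list of 7 numbers: the shift along the world's x, y, z in cm, then the turn, a rotation vector about the world's x, y, z in degrees, then the opening, from 0 (shut) to 1 (fully open). In form: [[[dx, dy, dz, ax, ay, az, gripper], ...]]. A call has 1 to 10 rows; each row shifts and turns the pose as measured when the row begins; what a row does not reach is not made up. A row lasts 1/10 s, in which the tool goes at most 50 mm and 8.59 degrees, less where a joint would pass 70% of its speed; a pose out of reach is approached as far as the arm can. A call is refused whole if a number of a shift passes 5 or a number of a turn 8.59, either way. A call with a gripper value outside its range is refused whole. The fingers move at their own pace and stop on an object; "newtons" is the grip in N (left out, the last holds). Time passes only in rows, so rows that do not move let the fingers close. It gives the time, the measured TCP pose, the force and the opening at its end, in the units of the state.
- readout.sense(): the state, without advancing time (a new reading comes with each control period).
- optics.snapshot(name): name is "scene" or "top" or "wrist"; returns the picture (384x512x3 uint8, red, green, blue); there is no depth.
- optics.camera_info(name): a dict with "camera_matrix" (3x3 intrinsics, pixels), "world_from_camera" (4x4, takes a point from camera to world coordinates). Camera axes: x right, y down, z forward; pixel columns grow to the right and rows downward; lengths in m; the calibration is good to about 2 mm. A picture is of the moment at which its call begins: read the wrist's pose just before it. camera_info takes no time and is no camera call; for the wrist camera it gives the pose at the moment of the call.
- job.sign_off(): hands the job in, once; it reports no verdict.
The state is a dict: "time": time; "joints": joint angles; "joint_velocities": joint speeds; "joint_efforts": joint torques, N m; "ee_pos": TCP position; "tool_rot": TCP orientation; "wrist_force": force on the tool from outside, world axes, zero at the start; "moment": the same for the moment, N m; "opening": finger opening in m.
Only numpy, scipy, OpenCV 4.12 (cv2) and the standard library are available. Lean on these libraries where they do the work, as an engineer would, in place of code of your own. Each camera call takes 0.05 s, during which the arm holds its last target. There are 200 camera calls.

### The job

The crank screw of the ring clamp is resting on its first thread, not yet started. By its handle turn it backward (counter-clockwise seen from above) until you feel the screw drop into the start of the thread, then turn it one full turn forward (clockwise) from there, and finish still gripping the handle so that the started screw stays put. Leave the loose rings and the aluminium cap lying about the clamp undisturbed.

Things in the scene. Friction and masses are not known exactly. Their poses are not given: they have to be found in the camera images.
- fixture: Ring clamp bolted to the bench: dark steel plate 130 x 285 x 18 mm, upright aluminium threaded boss 52 mm across. Origin: on the bench under the boss's axis; z up. Its y axis runs along the plate to the work disc (111 mm across, with a ring on it 52 mm above the bench), centred 145 mm from the boss.
- rim (a point): Centre of the boss's mouth, 70 mm above the bench, on the screw's axis. The screw's shank (24 mm across) enters here; it bears a red band 8 mm high. Thread right-handed, 8 mm a turn. When the screw has dropped into the thread's start the band's lower edge is level with the rim; one turn further forward the band has just gone in.
- hub (a point): Centre of the crank hub's flat top (yellow dot), on the screw's axis. The blue crank arm (20 mm wide, 10 mm thick) runs out from the hub; its top is 9 mm below this point.
- handle (a point): Middle of the polished steel handle: an upright round post 16 mm across, 48 mm tall, on the crank arm, 45 mm from the screw's axis. Its top is 22 mm above this point, the arm's top 26 mm below. Grip it from any side. It is a sleeve that revolves freely on its pin, so the hand can go round the circle without turning itself.
- handle_top (a point): Centre of the handle's top end (brass dot). The handle is smooth (friction about 0.4): in a light grip (about 10 N) it slides up and down between the fingers as the screw rises and drops; a hard grip (above 20 N or so) can hold the screw up and delay the drop.
- screw_turn (a joint): Angle of the crank about the screw's axis (rad, counts on over turns), growing forward = clockwise from above = screwing in. Friction (0.05 N m) holds it where left. Zero: an arbitrary mark, arm along the clamp's x axis; at value a the handle is 45 mm x (cos a, -sin a) from the axis in the clamp's x, y.
- screw_lift (a joint): Height of the screw (m, up; at 0 the handle's middle is 136 mm above the bench). Weight (0.6 kg) and a spring (12 N) pull it down. Unstarted, it rides on the boss's first thread: turned backward it climbs 8 mm a turn to about 0, and at the thread's start (angle unknown, less than a turn back) drops 8 mm at once. One turn forward then draws it 8 mm further down.
- ring_a: Loose steel bearing ring, 60 mm across, 18 mm high, bystander. Origin: centre of its underside.
- ring_b: Loose steel bearing ring, 54 mm across, 22 mm high, bystander. Origin: centre of its underside.
- cap_gauge: Loose aluminium cap, a cylinder 44 mm across and 40 mm high, bystander. Origin: centre of its underside.

How it is judged:
On the way, in this order (a step that is already met when the one before it is completed fails the run):
1. turned backward to the thread's start, the screw has dropped into it (value of joint screw_turn below -0.9 rad and value of joint screw_lift below -0.0055 m), for 0.1 s.
2. turned forward about one turn, the screw is started (value of joint screw_lift between -0.0182 and -0.0138 m), for 0.2 s.
At the end, for the whole second after the job is handed in: The screw has been drawn in by one turn of thread from where it dropped (16 mm below its highest point, within 2.2 mm, that is about a quarter turn), it is at rest, and the fingers still grip the handle (more than 1.5 N, grasp point within 35 mm of the handle's middle) (all of step 2 and contact force between the fingers and screw_lift above 1.5 N and distance between the grasp point and handle below 0.035 m and velocity of joint screw_turn between -0.15 and 0.15 rad/s and velocity of joint screw_lift between -0.01 and 0.01 m/s); the arm keeps its last pose, push and grip.
It fails at once if a loose ring or the cap is pushed away (more than 15 mm) (distance of any of ring_a, ring_b, cap_gauge from where it was at the start of the episode above 0.015 m).
It also fails if it takes over 64 s, if anything falls off the work surface, if the arm or the gripper's body presses on something with over 40 N, if the wrist force passes 120 N, or if a joint passes its speed limit or range.

## Working session

There is one attempt and no reset: what is moved stays moved. The work goes in short steps, Python scripts to look and compute and a tool call to move; the robot and the scene stay as the last step left them, time stands still between calls to the robot, and variables do not carry over. Pictures are saved under pics/ and viewed, about 8 in all and at most 12, crops included, and the job is handed in when it is done.

Besides the shell and the picture viewer there is one more tool, called after ">>>" as name(argument=value, ...) on one line, values as JSON. move_arm: Moves the arm, as the interface text tells. Its arguments: {"type":"object","properties":{"motion":{"type":"array"},"newtons":{"type":"number"}},"required":["motion"]}

```bash
mkdir -p pics
python3 - <<'E'
from cell import readout, optics
import cv2,numpy as np
s=readout.sense();print(s)
a=optics.snapshot("scene");b=optics.snapshot("top")
for n in("scene","top"):
  i=optics.camera_info(n);print(n,np.round(i["camera_matrix"],1).tolist(),np.round(i["world_from_camera"],4).tolist())
cv2.imwrite("pics/top.png",cv2.resize(b[...,::-1],None,fx=1.5,fy=1.5));cv2.imwrite("pics/scene.png",cv2.resize(a[...,::-1],None,fx=1.5,fy=1.5))
E
```

```text
{'time': 0.0, 'joints': array([ 9.57603008e-01,  3.13438245e-01,  1.49845332e+00, -1.47926285e-05,
        1.33100779e+00, -2.23420856e-01]), 'joint_velocities': array([ 0.00080065,  0.00108341, -0.00117547, -0.00061215, -0.00049774,
        0.00129788]), 'joint_efforts': array([ 6.50218499e-05, -4.12267399e+01, -2.59744889e+01, -1.78483556e-04,
        4.13499321e-03,  1.78556195e-05]), 'ee_pos': array([0.19935618, 0.48538919, 0.23073498]), 'tool_rot': array([-1.78322448,  1.56948954, -2.17299342]), 'wrist_force': array([0.325661  , 0.0344152 , 0.08549978]), 'moment': array([-0.00277566, -0.02016288,  0.064246  ]), 'opening': 0.08557380826556205}
scene [[377.1, 0.0, 249.4], [0.0, 377.1, 188.7], [0.0, 0.0, 1.0]] [[-0.7728, 0.5564, -0.3053, 0.8059], [0.6346, 0.6732, -0.3796, 0.2878], [-0.0057, -0.4871, -0.8733, 0.7814], [0.0, 0.0, 0.0, 1.0]]
top [[360.6, 0.0, 252.4], [0.0, 360.6, 190.5], [0.0, 0.0, 1.0]] [[-0.0245, -0.9987, 0.0451, 0.5304], [-0.9995, 0.0235, -0.0223, 0.0104], [0.0212, -0.0456, -0.9987, 0.7483], [0.0, 0.0, 0.0, 1.0]]
```

View pics/top.png

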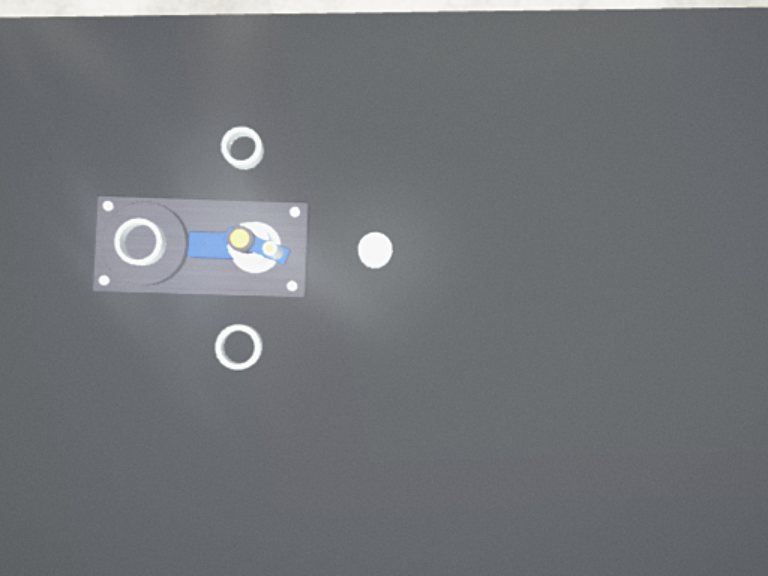

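View pics/scene.png

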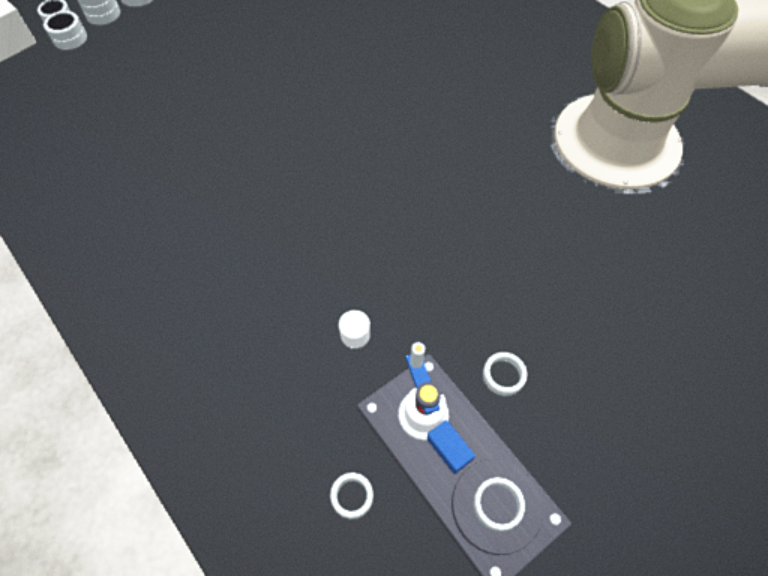

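The top view shows the hub dot at (160,159) and the handle top at (179,165) in native pixels. The scene view shows the hub at about (285,263) and the handle top at (279,231). The rings lie at ±x of the clamp and the cap at −y. Next I'll find the dots by triangulation.

```bash
cat > h.py <<'E'
from cell import readout, optics
import cv2,numpy as np
def ray(n,uv,info=None):
    i=info or optics.camera_info(n);T=np.array(i["world_from_camera"]);d=T[:3,:3]@np.linalg.solve(np.array(i["camera_matrix"]),[*uv,1]);return T[:3,3],d
def onplane(n,uv,z,info=None):
    o,d=ray(n,uv,info);return o+d*(z-o[2])/d[2]
def tri(r1,r2):
    A=np.c_[r1[1],-r2[1]];t=np.linalg.lstsq(A,r2[0]-r1[0],rcond=None)[0]
    p,q=r1[0]+t[0]*r1[1],r2[0]+t[1]*r2[1];return (p+q)/2,np.linalg.norm(p-q)
def yellow(img,lo=(18,60,120),hi=(35,255,255)):
    m=cv2.inRange(cv2.cvtColor(img,cv2.COLOR_RGB2HSV),lo,hi)
    n,_,st,c=cv2.connectedComponentsWithStats(m);return [(c[k].round(1).tolist(),int(st[k,4])) for k in range(1,n) if st[k,4]>3]
E
python3 - <<'E'
from h import *
ims={n:optics.snapshot(n) for n in("top","scene")}
for n in ims: print(n,yellow(ims[n]))
print("hub",tri(ray("top",(160,158.7)),ray("scene",(285.3,262.7))))
print("handle",tri(ray("top",(179.5,165.5)),ray("scene",(278.7,231.5))))
print("boss~",onplane("top",(170,165),.07))
for n,uv,z in(("holeTL",(71.7,137),.018),("TR",(196.5,141),.018),("BL",(69,187),.018),("BR",(194.5,190.5),.018),("cap",(250,167),.04),("ring up",(161.5,98.5),.02),("ring dn",(159,231.5),.018),("disc ring",(93,161),.052)):print(n,onplane("top",uv,z).round(3))
c=[cv2.resize(ims["top"][130:200,60:210,::-1],None,fx=4,fy=4,interpolation=cv2.INTER_CUBIC),cv2.resize(ims["scene"][215:320,230:380,::-1],None,fx=4,fy=4,interpolation=cv2.INTER_CUBIC)]
cv2.imwrite("pics/c.png",cv2.resize(np.vstack(c),None,fx=.85,fy=.85))
E
```

```text
top [([159.7, 158.4], 42), ([179.1, 164.9], 8)]
scene [([435.1, 8.0], 48), ([465.1, 7.8], 854), ([412.7, 11.5], 14), ([415.2, 8.0], 5), ([417.2, 13.5], 4), ([456.6, 18.6], 47), ([416.0, 23.0], 5), ([406.7, 65.5], 6), ([456.2, 70.2], 6), ([423.5, 75.1], 18), ([444.5, 76.2], 14), ([278.5, 231.7], 14), ([285.3, 262.1], 118)]
hub (array([0.61933302, 0.15831865, 0.11024657]), np.float64(0.0002040469059339878))
handle (array([0.60153421, 0.11633138, 0.1532204 ]), np.float64(0.0002746950646324993))
boss~ [0.61270993 0.14902279 0.07      ]
holeTL [0.68  0.356 0.018]
TR [0.667 0.105 0.018]
BL [0.579 0.362 0.018]
BR [0.566 0.111 0.018]
cap [ 0.609 -0.002  0.04 ]
ring up [0.755 0.175 0.02 ]
ring dn [0.486 0.183 0.018]
disc ring [0.626 0.3   0.052]
```

View pics/c.png

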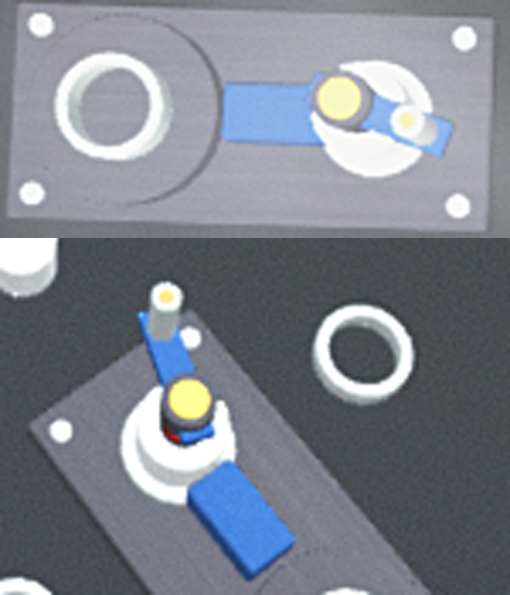

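The axis is at (0.619, 0.158) and the handle is at radius 45.6 mm, which checks out. The handle top is at z≈0.153, so lift is about −5 mm. The handle's world bearing is −113°, so a≈1.92. The hand is already near vertical, so I'll go above the handle.

>>> move_arm(motion=[[[4, -3.7, 0, 0, 0, 0, 0.7], [4, -3.7, 0, 0, 0, 0, 0.7], [4, -3.7, 0, 0, 0, 0, 0.7], [4, -3.7, 0, 0, 0, 0, 0.7], [4, -3.7, 0, 0, 0, 0, 0.7], [4, -3.7, 0, 0, 0, 0, 0.7], [4, -3.7, 0, 0, 0, 0, 0.7], [4, -3.7, 0, 0, 0, 0, 0.7], [4, -3.7, 0, 0, 0, 0, 0.7], [4, -3.7, 0, 0, 0, 0, 0.7]]], newtons=20)

```text
time: 1.2
ee_pos: [0.5653, 0.1417, 0.2303]
tool_rot: [-2.93, 1.569, 2.974]
wrist_force: [1.0, 0.7, 0.5]
opening: 0.0599
```

>>> move_arm(motion=[[[3.6, -2.5, 0, 0, 0, 0, 0.7], [0, 0, -2, 0, 0, 0, 0.7], [0, 0, 0, 0, 0, 0, 0.7], [0, 0, 0, 0, 0, 0, 0.7]]])

```text
time: 1.6
ee_pos: [0.6059, 0.1099, 0.2085]
tool_rot: [-2.614, 1.568, -3.0]
wrist_force: [-0.4, 0.4, 0.8]
opening: 0.0599
```

Run:
```python
from h import *
from scipy.spatial.transform import Rotation as R
i=optics.camera_info("wrist");s=readout.sense();w=optics.snapshot("wrist")
print(s["ee_pos"],s["joints"].round(2));print(R.from_euler("xyz",s["tool_rot"]).as_matrix().round(3))
for c,a in yellow(w): print(c,a,onplane("w",c,.153,i).round(4),onplane("w",c,.112,i).round(4))
cv2.imwrite("pics/w.png",w[...,::-1])
```

```text
[0.60590466 0.10993484 0.20845255] [-0.01  0.53  1.23 -0.    1.38 -1.19]
[[-0.003  0.377  0.926]
 [-0.     0.926 -0.377]
 [-1.    -0.001 -0.002]]
[321.8, 185.4] 642 [0.6062 0.1545 0.153 ] [0.6209 0.1578 0.112 ]
[260.1, 203.4] 160 [0.6029 0.1158 0.153 ] [0.6169 0.1111 0.112 ]
```

View pics/w.png

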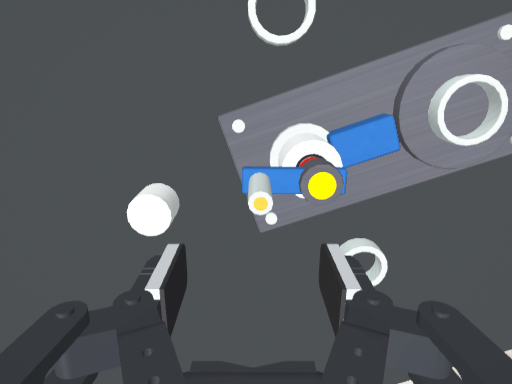

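The wrist view agrees: handle top at (260,203) px → (0.603, 0.116), hub at (322,185) px → (0.621, 0.158). I'll centre, descend and grip at 20 N.

>>> move_arm(motion=[[[-0.4, 0.6, -3, 0, 0, 0, 0.6], [0, 0, -3, 0, 0, 0, 0.6], [0, 0, -2, 0, 0, 0, 0.6], [0, 0, -0.7, 0, 0, 0, 0.6]]], newtons=20)

```text
time: 2.05
ee_pos: [0.6012, 0.1196, 0.1245]
tool_rot: [0.366, 1.565, -0.016]
wrist_force: [0.1, 0.0, -0.3]
opening: 0.0509
```

```bash
python3 -c "
from h import *
s=readout.sense();print(s['ee_pos'],s['wrist_force'],s['time'])"
```

```text
[0.60119016 0.11962379 0.12453436] [ 0.05040217  0.03460224 -0.28390235] 2.05
```

>>> move_arm(motion=[[[0.1, -0.35, -0.3, 0, 0, 0, 0.5], [0, 0, 0, 0, 0, 0, 0.3], [0, 0, 0, 0, 0, 0, 0.1], [0, 0, 0, 0, 0, 0, 0], [0, 0, 0, 0, 0, 0, 0], [0, 0, 0, 0, 0, 0, 0], [0, 0, 0, 0, 0, 0, 0]]], newtons=20)

```text
time: 2.75
ee_pos: [0.6025, 0.1168, 0.1242]
tool_rot: [0.35, 1.563, -0.03]
wrist_force: [0.0, 0.1, -4.3]
opening: 0.0153
```

```bash
cat > step.py <<'E'
import sys
from h import *
C=np.array([.620,.158]);N,inc=int(sys.argv[1]),float(sys.argv[2])
s=readout.sense();p=s["ee_pos"];v=p[:2]-C
a=np.degrees(np.arctan2(v[1],v[0]))
print("t",s["time"],"ang",a.round(1),"r",np.linalg.norm(v).round(4),"z",p[2].round(4),"F",s["wrist_force"].round(1),"op",s["opening"].round(4),"j6",s["joints"][5].round(2))
q=p[:2]
for k in range(1,N+1):
    t=np.radians(a+inc*k);n=C+.0455*np.array([np.cos(t),np.sin(t)]);d=(n-q)*100;q=n;print(d.round(2).tolist(),end=" ")
E
python3 step.py 8 10
```

```text
Traceback (most recent call last):
  File "step.py", line 6, in <module>
    print("t",s["time"],"ang",a.round(1),"r",np.linalg.norm(v).round(4),"z",p[2].round(4),"F",s["wrist_force"].round(1),"op",s["opening"].round(4),"j6",s["joints"][5].round(2))
                                                                                                                             ^^^^^^^^^^^^^^^^^^
AttributeError: 'float' object has no attribute 'round'
```

```bash
sed -i 's/s\["opening"\].round(4)/round(s["opening"],4)/' step.py; python3 step.py 8 10
```

```text
t 2.75 ang -113.0 r 0.0447 z 0.1242 F [ 0.   0.1 -4.3] op 0.0153 j6 -1.19
[0.72, -0.32] [0.79, -0.11] [0.79, 0.03] [0.78, 0.16] [0.74, 0.3] [0.67, 0.42] [0.59, 0.53] [0.49, 0.62]
```

>>> move_arm(motion=[[[0.7, -0.3, 0, 0, 0, 0, 0], [0.8, -0.1, 0, 0, 0, 0, 0], [0.8, 0, 0, 0, 0, 0, 0], [0.8, 0.15, 0, 0, 0, 0, 0], [0.75, 0.3, 0, 0, 0, 0, 0], [0.65, 0.4, 0, 0, 0, 0, 0]]])

```text
time: 3.35
ee_pos: [0.649, 0.1229, 0.125]
tool_rot: [1.518, 1.566, 1.137]
wrist_force: [-6.5, 3.8, -0.3]
opening: 0.0149
```

```bash
python3 step.py 9 10
```

```text
t 3.35 ang -50.5 r 0.0455 z 0.125 F [-6.5  3.8 -0.3] op 0.0149 j6 -1.18
[0.57, 0.56] [0.46, 0.65] [0.34, 0.72] [0.21, 0.76] [0.08, 0.79] [-0.06, 0.79] [-0.2, 0.77] [-0.33, 0.72] [-0.45, 0.65]
```

>>> move_arm(motion=[[[0.55, 0.55, 0, 0, 0, 0, 0], [0.45, 0.65, 0, 0, 0, 0, 0], [0.35, 0.7, 0, 0, 0, 0, 0], [0.2, 0.75, 0, 0, 0, 0, 0], [0.1, 0.8, 0, 0, 0, 0, 0], [-0.05, 0.8, 0, 0, 0, 0, 0], [-0.2, 0.75, 0, 0, 0, 0, 0], [-0.35, 0.7, 0, 0, 0, 0, 0]]])

```text
time: 4.15
ee_pos: [0.6604, 0.1779, 0.1268]
tool_rot: [-2.503, 1.559, -2.885]
wrist_force: [-3.4, -4.7, -1.9]
opening: 0.0151
```

```bash
python3 step.py 6 10
python3 - <<'E'
from h import *
a,b=optics.snapshot("scene"),optics.snapshot("top")
print([x for x in yellow(a) if x[0][1]>150],yellow(b))
E
```

```text
t 4.15 ang 26.2 r 0.0451 z 0.1268 F [-3.4 -4.7 -1.9] op 0.0151 j6 -1.1
[-0.37, 0.7] [-0.52, 0.6] [-0.62, 0.5] [-0.7, 0.38] [-0.75, 0.26] [-0.78, 0.12] [([336.3, 250.2], 163)] [([121.2, 48.2], 4), ([126.0, 52.3], 7), ([158.9, 158.2], 119)]
```

>>> move_arm(motion=[[[-0.35, 0.7, 0, 0, 0, 0, 0], [-0.5, 0.6, 0, 0, 0, 0, 0], [-0.6, 0.5, 0, 0, 0, 0, 0], [-0.7, 0.4, 0, 0, 0, 0, 0]]])

```text
time: 4.65
ee_pos: [0.6414, 0.1973, 0.1278]
tool_rot: [-2.043, 1.562, -2.427]
wrist_force: [2.4, -1.4, -1.7]
opening: 0.0157
```

```bash
python3 step.py 6 10
cat > hubz.py <<'E'
from h import *
i=optics.camera_info("wrist");w=optics.snapshot("wrist")
for c,a in yellow(w):
    if a>60:
        o,d=ray("w",c,i);C=np.array([.620,.158]);k=np.dot(C-o[:2],d[:2])/np.dot(d[:2],d[:2]);q=o+k*d;print(c,a,"hub z",q[2].round(4),"miss",(q[:2]-C).round(4))
cv2.imwrite("pics/w_%d.png"%(readout.sense()["time"]*100),w[...,::-1])
E
python3 hubz.py; ls pics
```

```text
t 4.65 ang 61.4 r 0.0447 z 0.1278 F [ 2.4 -1.4 -1.7] op 0.0157 j6 -1.06
[-0.69, 0.38] [-0.77, 0.19] [-0.79, 0.05] [-0.79, -0.09] [-0.76, -0.22] [-0.71, -0.35] [160.6, 235.3] 1321 hub z 0.1191 miss [-0.0004 -0.0003]
[251.8, 294.0] 392 hub z 0.1658 miss [0.0171 0.0407]
c.png
scene.png
top.png
w.png
w_470.png
```

>>> move_arm(motion=[[[-0.7, 0.35, 0, 0, 0, 0, 0], [-0.75, 0.2, 0, 0, 0, 0, 0], [-0.8, 0.05, 0, 0, 0, 0, 0]]])

```text
time: 5.0
ee_pos: [0.6158, 0.2029, 0.125]
tool_rot: [-2.145, 1.557, -2.53]
wrist_force: [1.1, -7.1, -18.2]
opening: 0.015
```

```bash
python3 step.py 4 10; python3 hubz.py
```

```text
t 5.0 ang 95.4 r 0.0451 z 0.125 F [  1.1  -7.1 -18.2] op 0.015 j6 -1.04
[-0.78, -0.1] [-0.74, -0.28] [-0.68, -0.4] [-0.6, -0.51] [173.0, 280.6] 1093 hub z 0.1152 miss [-0.0007 -0.0007]
[251.6, 292.5] 389 hub z 0.1233 miss [0.0155 0.0361]
```

Fz has jumped to −18 N, so the screw has reached the thread start and my grip is holding it up. I'll loosen the fingers to let it drop.

>>> move_arm(motion=[[[0, 0, 0, 0, 0, 0, 0.3], [0, 0, 0, 0, 0, 0, 0.3], [0, 0, 0, 0, 0, 0, 0.3], [0, 0, 0, 0, 0, 0, 0.3]]])

```text
time: 5.45
ee_pos: [0.6132, 0.2046, 0.1251]
tool_rot: [-2.342, 1.556, -2.725]
wrist_force: [-0.7, -0.7, -1.2]
opening: 0.0257
```

```bash
python3 step.py 4 10; python3 hubz.py
```

```text
t 5.45 ang 98.3 r 0.0471 z 0.1251 F [-0.7 -0.7 -1.2] op 0.0257 j6 -1.04
[-0.75, -0.35] [-0.73, -0.31] [-0.66, -0.44] [-0.58, -0.54] [168.9, 278.8] 671 hub z 0.1107 miss [-0.0028 -0.0026]
[248.7, 290.2] 363 hub z 0.1162 miss [0.0156 0.0351]
```

```bash
ls pics; cp $(ls -t pics/w_*.png|head -1) pics/drop.png
```

```text
c.png
scene.png
top.png
w.png
w_470.png
w_505.png
w_550.png
```

View pics/drop.png

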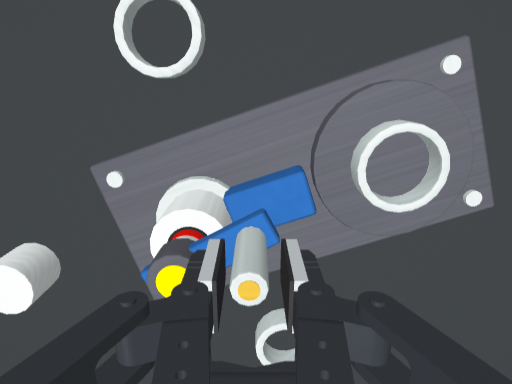

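The picture shows the handle loose between the fingers, its brass dot at (249,290). The hub dot is at about (174,281), part hidden by a finger, with the red band above the boss. I'll check the drop from both dots.

Run:
```python
from h import *
i=optics.camera_info("wrist");C=np.array([.620,.158])
o,d=ray("w",(174.5,281),i);k=np.dot(C-o[:2],d[:2])/np.dot(d[:2],d[:2]);print("hub",o+k*d)
for z in(.148,.15,.152,.154,.156,.158,.16):
  p=onplane("w",(248.9,290.3),z,i);v=p[:2]-C;print(z,np.hypot(*v).round(4),np.degrees(np.arctan2(v[1],v[0])).round(1),p.round(4))
```

```text
hub [0.61950692 0.15751012 0.11074288]
0.148 0.0438 94.5 [0.6166 0.2016 0.148 ]
0.15 0.0444 96.0 [0.6154 0.2022 0.15  ]
0.152 0.0451 97.4 [0.6142 0.2027 0.152 ]
0.154 0.0458 98.8 [0.613  0.2032 0.154 ]
0.156 0.0465 100.2 [0.6118 0.2038 0.156 ]
0.158 0.0472 101.5 [0.6105 0.2043 0.158 ]
0.16 0.048 102.8 [0.6093 0.2048 0.16  ]
```

The hub dropped from 0.119 to 0.111, i.e. 8 mm. I'll lower the hand about 10 mm, re-centre, and re-grip.

>>> move_arm(motion=[[[0.2, -0.25, -0.5, 0, 0, 0, 0.3], [0, 0, -0.5, 0, 0, 0, 0.3], [0, 0, 0, 0, 0, 0, 0], [0, 0, 0, 0, 0, 0, 0], [0, 0, 0, 0, 0, 0, 0]]], newtons=20)

```text
time: 6.0
ee_pos: [0.6157, 0.2022, 0.1146]
tool_rot: [-2.375, 1.557, -2.758]
wrist_force: [0.2, -0.5, 1.8]
opening: 0.0154
```

```bash
python3 step.py 10 -10
```

```text
t 6.0 ang 95.6 r 0.0444 z 0.1146 F [ 0.2 -0.5  1.8] op 0.0154 j6 -1.05
[0.78, 0.12] [0.78, -0.13] [0.75, -0.26] [0.69, -0.39] [0.61, -0.5] [0.52, -0.6] [0.4, -0.68] [0.28, -0.74] [0.15, -0.78] [0.01, -0.79]
```

>>> move_arm(motion=[[[0.8, 0.1, -0.02, 0, 0, 0, 0], [0.8, -0.1, -0.02, 0, 0, 0, 0], [0.75, -0.25, -0.02, 0, 0, 0, 0], [0.7, -0.4, -0.02, 0, 0, 0, 0], [0.6, -0.5, -0.02, 0, 0, 0, 0], [0.5, -0.6, -0.02, 0, 0, 0, 0]]])

```text
time: 6.6
ee_pos: [0.658, 0.1829, 0.1129]
tool_rot: [-2.381, 1.551, -2.763]
wrist_force: [-4.9, -1.9, 0.6]
opening: 0.0154
```

```bash
python3 step.py 10 -10;python3 hubz.py
```

```text
t 6.6 ang 33.2 r 0.0455 z 0.1129 F [-4.9 -1.9  0.6] op 0.0154 j6 -1.08
[0.38, -0.7] [0.25, -0.75] [0.11, -0.78] [-0.02, -0.79] [-0.16, -0.78] [-0.29, -0.74] [-0.42, -0.67] [-0.53, -0.59] [-0.62, -0.49] [-0.7, -0.38] [169.2, 198.5] 1577 hub z 0.1108 miss [-0.0004 -0.0002]
[250.7, 299.5] 437 hub z 0.1845 miss [0.0149 0.0344]
```

>>> move_arm(motion=[[[0.35, -0.7, -0.02, 0, 0, 0, 0], [0.25, -0.75, -0.02, 0, 0, 0, 0], [0.1, -0.8, -0.02, 0, 0, 0, 0], [0, -0.8, -0.02, 0, 0, 0, 0], [-0.15, -0.8, -0.02, 0, 0, 0, 0], [-0.3, -0.75, -0.02, 0, 0, 0, 0], [-0.4, -0.65, -0.02, 0, 0, 0, 0], [-0.55, -0.6, -0.02, 0, 0, 0, 0]]])

```text
time: 7.45
ee_pos: [0.6498, 0.1229, 0.1111]
tool_rot: [-2.821, 1.549, 3.08]
wrist_force: [-2.9, 6.5, -0.5]
opening: 0.0155
```

```bash
python3 step.py 10 -10;python3 hubz.py
```

```text
t 7.45 ang -49.7 r 0.046 z 0.1111 F [-2.9  6.5 -0.5] op 0.0155 j6 -1.18
[-0.68, -0.42] [-0.72, -0.34] [-0.77, -0.21] [-0.79, -0.07] [-0.79, 0.07] [-0.77, 0.2] [-0.72, 0.33] [-0.65, 0.45] [-0.56, 0.56] [-0.46, 0.65] [301.3, 166.9] 1713 hub z 0.107 miss [ 0.0001 -0.0004]
[252.9, 298.8] 438 hub z 0.2066 miss [-0.008  -0.0196]
```

>>> move_arm(motion=[[[-0.7, -0.4, -0.02, 0, 0, 0, 0], [-0.7, -0.35, -0.02, 0, 0, 0, 0], [-0.75, -0.2, -0.02, 0, 0, 0, 0], [-0.8, -0.05, -0.02, 0, 0, 0, 0], [-0.8, 0.05, -0.02, 0, 0, 0, 0], [-0.75, 0.2, -0.02, 0, 0, 0, 0], [-0.7, 0.35, -0.02, 0, 0, 0, 0], [-0.65, 0.45, -0.02, 0, 0, 0, 0]]])

```text
time: 8.3
ee_pos: [0.5917, 0.1225, 0.1096]
tool_rot: [2.722, 1.561, 2.338]
wrist_force: [4.6, 3.3, -3.7]
opening: 0.0154
```

```bash
python3 step.py 10 -10;python3 hubz.py
```

```text
t 8.3 ang -128.6 r 0.0454 z 0.1096 F [ 4.6  3.3 -3.7] op 0.0154 j6 -1.18
[-0.58, 0.54] [-0.47, 0.64] [-0.35, 0.71] [-0.22, 0.76] [-0.09, 0.79] [0.05, 0.79] [0.19, 0.77] [0.32, 0.73] [0.44, 0.66] [0.55, 0.57] [342.1, 274.9] 1287 hub z 0.106 miss [ 0.     -0.0003]
[253.6, 301.1] 425 hub z 0.1263 miss [-0.0157 -0.0405]
```

>>> move_arm(motion=[[[-0.6, 0.55, -0.02, 0, 0, 0, 0], [-0.45, 0.65, -0.02, 0, 0, 0, 0], [-0.35, 0.7, -0.02, 0, 0, 0, 0], [-0.2, 0.75, -0.02, 0, 0, 0, 0], [-0.1, 0.8, -0.02, 0, 0, 0, 0], [0.05, 0.8, -0.02, 0, 0, 0, 0], [0.2, 0.75, -0.02, 0, 0, 0, 0], [0.3, 0.75, -0.02, 0, 0, 0, 0]]])

```text
time: 9.15
ee_pos: [0.5811, 0.1806, 0.1078]
tool_rot: [2.923, 1.569, 2.538]
wrist_force: [6.3, -5.2, -5.9]
opening: 0.0154
```

```bash
python3 step.py 6 -10;python3 hubz.py
```

```text
t 9.15 ang 149.8 r 0.045 z 0.1078 F [ 6.3 -5.2 -5.9] op 0.0154 j6 -1.08
[0.41, 0.68] [0.56, 0.56] [0.65, 0.45] [0.72, 0.33] [0.77, 0.2] [0.79, 0.07] [252.2, 302.1] 427 hub z 0.0819 miss [0.0022 0.0055]
[242.8, 331.4] 844 hub z 0.1061 miss [0.0005 0.0011]
```

>>> move_arm(motion=[[[0.4, 0.7, -0.04, 0, 0, 0, 0], [0.55, 0.55, -0.04, 0, 0, 0, 0], [0.65, 0.45, -0.04, 0, 0, 0, 0], [0.7, 0.35, -0.04, 0, 0, 0, 0], [0.75, 0.2, -0.04, 0, 0, 0, 0], [0, 0, 0, 0, 0, 0, 0], [0, 0, 0, 0, 0, 0, 0], [0, 0, 0, 0, 0, 0, 0]]])

```text
time: 10.0
ee_pos: [0.6136, 0.2024, 0.1066]
tool_rot: [-1.587, 1.562, -1.971]
wrist_force: [2.4, -3.5, -1.3]
opening: 0.0153
```

```bash
python3 step.py 3 -10;python3 hubz.py; cp $(ls -t pics/w_*.png|head -1) pics/end.png
```

```text
t 10.0 ang 98.2 r 0.0449 z 0.1066 F [ 2.4 -3.5 -1.3] op 0.0153 j6 -1.04
[0.78, 0.11] [0.79, -0.09] [0.76, -0.23] [172.1, 286.1] 722 hub z 0.0997 miss [-0.0015 -0.0015]
[251.5, 302.3] 424 hub z 0.1106 miss [0.0148 0.035 ]
```

View pics/end.png

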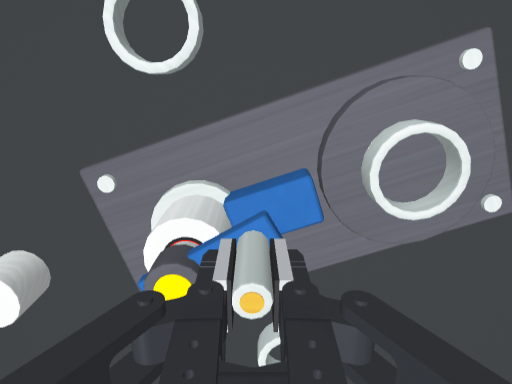

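The wrist view shows the handle gripped, its brass dot at (251,302), and only a thin sliver of red left at the boss mouth at (185,242). So the band is essentially in after about 357° forward. Last checks: the bystanders and that the arm is at rest.

Run:
```python
from h import *
b=optics.snapshot("top");a=cv2.cvtColor(cv2.resize(cv2.imread("pics/top.png"),(512,384),interpolation=cv2.INTER_AREA),cv2.COLOR_BGR2RGB)
for n,(x,y) in dict(cap=(250,167),up=(161,98),dn=(159,231)).items():
    f=lambda m:cv2.moments(cv2.inRange(m[y-24:y+24,x-24:x+24],(170,)*3,(255,)*3),True)
    for m in(a,b):
        q=f(m);print(n,q["m00"],round(q["m10"]/max(q["m00"],1),1),round(q["m01"]/max(q["m00"],1),1))
s=readout.sense();print(s["joint_velocities"].round(3),s["wrist_force"].round(1),s["ee_pos"].round(4))
```

```text
cap 447.0 23.7 23.3
cap 413.0 23.6 23.2
up 423.0 24.0 23.9
up 341.0 24.0 23.8
dn 401.0 23.2 23.8
dn 303.0 23.4 23.9
[-0.001 -0.001 -0.     0.    -0.002 -0.001] [ 3.1 -3.2 -2.4] [0.6135 0.2024 0.1065]
```

The bystanders haven't moved and the arm is at rest, so I'm handing in.

```bash
python3 -c "
from cell import job
print(job.sign_off())"
```

```text
the job is handed in; nothing more can be done
None
```

I started the screw and handed the job in at about 10 s on the robot's clock, with the fingers still gripping the handle at 20 N.

- **Backward turn:** I turned the crank about 210° counter-clockwise until the vertical wrist force jumped to −18 N. At that point my grip was holding the screw up, so I loosened the fingers briefly to let it drop. The hub top went from 0.119 m to 0.111 m, which is the expected 8 mm.
- **Forward turn:** I re-gripped and turned about 357° clockwise.

**Last checks:**
- The red band was in the boss except for a thin sliver.
- The grasp point was about 6 mm from the handle's middle, taking the screw at its nominal final height.
- The arm was at rest.
- The two rings and the cap were within 0.2 px of where they started.

**Least certain check:** the final hub height read 0.100 m against an expected 0.103 m. A finger partly hid the hub dot, which makes that reading unreliable, so I relied on the angle turned and the red band instead.

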